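# Tuck the lot plate under the crate lid's lapped flap and hold it down

### The arm

A 7-joint arm with a two-finger parallel gripper is mounted at the origin on the work surface. World frame = base frame: x ahead of the robot, y to its left, z up, the work surface at z = 0. Lengths are in m, angles in rad, forces in N, time in s.
With the tool pointing down it reaches from about 0.4 to 0.85 m from the base axis. Payload 10.4 kg.
Tool frame: the origin (TCP) lies between the finger pads; the fingertips stand tip_extent ahead of it and the grasp point (between the pads) lies 2 mm behind it (tip_extent is the distance from the TCP to the fingertips, in m); z points along the fingers, y is the direction in which the jaws open and shut (so a half turn about z gives the same grasp; the last joint's range is limited). The gripper opens to 87 mm and grips with 3 to 60 N. Pads are 19 mm wide; open, the fingers measure 117 mm over their backs; the gripper's body (75 mm by 190 mm) begins 51 mm behind the grasp point.
Start: joints at [-0.023, 0.332, -0.065, 1.46, 0.022, 1.35, -0.088], TCP at [0.625, 0, 0.24] pointing down, gripper open.
Joint ranges: [-2.6, 2.6], [-0.5, 2.12], [-1.47, 1.34], [0.16, 2.42], [-1.27, 4.41], [0.06, 2.06], [-2.6, 2.6]. Speed limits (rad/s): [2.22, 2.22, 2.79, 2.79, 3.14, 3.14, 3.14].

### API

Orientations are given as a unit quaternion [x, y, z, w].
In Python, from bench import read_state, camera, camera_params, close_job, tip_extent gives the robot as it stands. The module is installed in compiled form; this text tells all that it offers.
- The arm moves only by the tool send_rows, never from a script. Its argument "steps" is a list of rows, each a list of 7 numbers: the turn, a rotation vector about the tool's x, y, z in degrees, then the shift along the tool's x, y, z in m, then the gripper's target within -1 to 1 (shut at 1, half-way at 0, fully open at -1). In form: [[ax, ay, az, x, y, z, jaw], ...]. A call has exactly 10 rows; each row shifts and turns the pose as measured when the row begins, along the tool's axes as they then stand; what a row does not reach is not made up. A row lasts 1/10 s, in which the tool goes at most 50 mm and 8.59 degrees, less where a joint would pass 70% of its speed; a pose out of reach is approached as far as the arm can. A call with a gripper value outside its range is refused whole. The fingers move at their own pace and stop on an object; "force" is the grip in N (left out, the last holds). Time passes only in rows, so rows that do not move let the fingers close, or fill a call up. It gives the time, the measured TCP pose, the force and the opening at its end, in the units of the state.
- read_state(): the state, without advancing time (a new reading comes with each control period).
- camera(name): name is "scene" or "side" or "wrist"; returns (picture, depth): 384x512x3 uint8, blue, green, red; 384x512 float32, m along the optical axis (not along the pixel's ray), 0 where there is no reading.
- camera_params(name): a dict with "camera_matrix" (3x3 intrinsics, pixels), "world_from_camera" (4x4, takes a point from camera to world coordinates). Camera axes: x right, y down, z forward; pixel columns grow to the right and rows downward; lengths in m; the calibration is good to about 2 mm. A picture is of the moment at which its call begins: read the wrist's pose just before it. camera_params takes no time and is no camera call; for the wrist camera it gives the pose at the moment of the call.
- close_job(): hands the job in, once; it reports no verdict.
The state is a dict: "time": time; "joint_positions": joint angles; "joint_vel": joint speeds; "joint_torque": joint torques, N m; "ee_pos": TCP position; "eef_rot": TCP orientation; "ft_force": force on the tool from outside, world axes, zero at the start; "torque": the same for the moment, N m; "width": finger opening in m.
Only numpy, scipy, OpenCV 4.12 (cv2) and the standard library are available. Lean on these libraries where they do the work, as an engineer would, in place of code of your own. Each camera call takes 0.05 s, during which the arm holds its last target.

### The job

On the packing bench, swing the red latch lever to its green-marked notch and leave it there, then take the green lot plate, which has a rib to grip, and slide its black-line edge under the brown lapped flap of the crate lid until it is fully home against the stop batten, flat on the cork and without lifting the flap. Finish while still holding: the program ends with the gripper keeping the plate pressed firmly flat on the cork (more than 6 N, say 12). Leave the jars and other things on the bench alone.

Things in the scene. Friction and masses are not known exactly. Their poses are not given: they have to be found in the camera images.
- board: Crate lid lying flat on the bench, fixed: plywood 260 mm along its x (-140 to +120), 315 mm along its y (-130 to +185), 18 mm thick. Origin on the bench under it; z up; 'lid frame' below means this one. It carries the cork bed, flap, battens and latch lever. The plate goes in along +x, into the slot between bed and flap.
- bed: Cork bed on the crate lid, fixed and rigid: x -100 to +75, y -94 to +94, z 18 to 22 mm in the lid frame; its origin is at the centre of its underside. The plate is pressed down on it.
- lap (a joint): Lapped flap, brown board 85 mm deep (x 30 to 115 in the lid frame), 210 mm wide, 5 mm thick (top at z = 36 mm), 120 g, hinged along its far edge. It lies level at 0 by its own weight alone; the value grows (rad) as its near edge lifts, 0.1 rad being 8.5 mm. Anything pushing up under it lifts it easily.
- lap_edge (a point): Middle of the flap's near lower edge when down, (30, 0, 31) mm in the lid frame: the mouth of the slot. The slot is 9 mm high over the cork (cork top z = 22 mm) and closed by dark battens at its sides, y = -95 and +95 mm.
- latch (a joint): Red latch lever (bar 14 mm wide, z 25 to 37 mm) turning level about an upright pivot. At 0 it points along the lid's -y, blocking the slot; the value q grows to 1.75 rad, clockwise from above: knob at (-125 sin q, -125 cos q) mm from the pivot in the lid frame. The open notch is at 1.35 rad. No click: friction (about 1 N at the knob) keeps it where left.
- latch_knob (a point): Red knob at the lever's end: upright cylinder 22 mm in diameter, from z = 37 to 79 mm above the bench; this point is on its axis at z = 61 mm
- stop (a point): Middle of the near face of the dark stop batten that closes the back of the slot, at (75, 0, 22) mm in the lid frame, 45 mm in from the flap's edge
- green_notch (a point): The broad green mark between two green cheeks on the steel quadrant under the lever: the lever lies over it when in the notch (1.35 rad). The narrow white marks (0.75 and 1.75 rad) are not it. Centre at (-46, 145, 22) mm in the lid frame
- latch_pivot (a point): the lever's pivot axis, at the knob point's height: (0, 155, 61) mm in the lid frame
- plate: Bright green plastic lot plate, 110 mm along its x, 120 mm along its y, 5 mm thick, about 180 g, flat on the bench. Origin at the centre of its underside, z up. Its +x edge, on the side of the thin black line and away from the white paper strip, is the one to tuck. A white upright rib stands on it, to be gripped across its thickness.
- plate_rib (a point): Centre of the rib, at (-20, 0, 28) mm in the plate's frame; the rib is 12 mm thick (x), 60 mm long (y), its top 40 mm above the plate's underside
- plate_left (a point): left end (+y) of the lower edge to tuck, at (55, 60, 0) mm in the plate's frame
- plate_right (a point): right end (-y) of the lower edge to tuck, at (55, -60, 0) mm in the plate's frame
- tall_jar: Bystander: clear glass jar with a brass cap, 86 mm across, 160 mm tall, standing; origin under its base
- short_jar: Bystander: clear glass jar with a grey metal cap, 80 mm across, 95 mm tall, standing; origin under its base
- green_jar: Bystander: green glass jar with a steel cap, 76 mm across, 120 mm tall, standing; origin under its base
- jar_band: Bystander: brass screw band (ring) lying flat, 86 mm across, 14 mm high; origin at the centre of its underside
- tape_roll: Bystander: clear roll of tape lying flat, 100 mm across, 48 mm high; origin at the centre of its underside
- marker: Bystander: black marker pen with a red cap, lying, 135 mm long along its x, 16 mm thick; origin near its middle, on the bench
- scraper: Bystander: spatula-shaped scraper lying along its x, 200 mm long; origin at the centre of its underside
There are look-alikes about, which are no part of the job. Several things have the shape of the plate; the one meant has the colours described above.

How it is judged:
By the outcome, as a careful person would: the job done as asked, in the order asked, and still so for the second after the job is handed in, while the arm keeps its last pose, push and grip.
It also fails if it takes over 58 s, if anything falls off the work surface, if the arm or the gripper's body presses on something with over 40 N, if the wrist force passes 120 N, or if a joint passes its speed limit or range.

## Working session

There is one attempt and no reset: what is moved stays moved. The work goes in short steps, Python scripts to look and compute and a tool call to move; the robot and the scene stay as the last step left them, time stands still between calls to the robot, and variables do not carry over. Pictures are saved under pics/ and viewed, and the job is handed in when it is done.

Besides the shell and the picture viewer there is one more tool, called after ">>>" by a JSON object that holds its "name" and its "arguments". send_rows: Moves the arm, as the interface text tells. Its arguments: {"type":"object","properties":{"steps":{"type":"array"},"force":{"type":"number"}},"required":["steps"]}

```bash
mkdir -p pics; python3 - <<'E'
from bench import *
import cv2,numpy as np
print(read_state(), tip_extent if not callable(tip_extent) else tip_extent())
for n in ["scene","side","wrist"]:
    p=camera_params(n); im,d=camera(n)
    cv2.imwrite(f"pics/{n}0.png",im); np.savez(f"{n}0.npz",im=im,d=d,K=p["camera_matrix"],T=p["world_from_camera"])
    print(n,p["camera_matrix"].tolist(),np.round(p["world_from_camera"],3).tolist())
E
```

```text
{'time': 0.0, 'joint_positions': array([-0.02260629,  0.33290289, -0.06466358,  1.4609469 ,  0.02158811,
        1.34992024, -0.08848034]), 'joint_vel': array([ 1.75646477e-04, -1.25763424e-03,  8.40438860e-04, -4.73759020e-06,
       -3.20095578e-04, -6.80637023e-04, -2.30380564e-03]), 'joint_torque': array([-1.20520472e-04, -6.23245955e+01,  2.44190963e-02, -3.89891267e+01,
       -6.13984605e-02,  3.97891912e-02,  1.87085252e-04]), 'ee_pos': array([ 6.24626329e-01, -1.96247272e-05,  2.38731807e-01]), 'eef_rot': array([ 7.07103046e-01,  7.07110128e-01, -5.48195162e-04, -4.99011834e-04]), 'ft_force': array([ 0.63162356,  0.63699353, -0.42699974]), 'torque': array([-0.00174009,  0.03158146, -0.01407068]), 'width': 0.08668641940834765} 0.017
scene [[379.92471153311124, 0.0, 262.1121764604684], [0.0, 379.92471153311124, 184.0546415417249], [0.0, 0.0, 1.0]] [[-0.342, 0.773, -0.535, 1.184], [0.94, 0.279, -0.197, 0.241], [-0.003, -0.57, -0.822, 1.138], [0.0, 0.0, 0.0, 1.0]]
side [[385.2787836805969, 0.0, 253.75484033905167], [0.0, 385.2787836805969, 188.79958125086148], [0.0, 0.0, 1.0]] [[0.999, -0.015, 0.039, 0.432], [-0.039, -0.686, 0.727, -0.953], [0.016, -0.728, -0.686, 0.939], [0.0, 0.0, 0.0, 1.0]]
wrist [[289.3661593535187, 0.0, 259.12790039489295], [0.0, 289.3661593535187, 190.73789537146834], [0.0, 0.0, 1.0]] [[1.0, 0.001, -0.002, 0.625], [0.001, -0.97, -0.243, 0.066], [-0.002, 0.243, -0.97, 0.384], [0.0, 0.0, 0.0, 1.0]]
```

View pics/scene0.png

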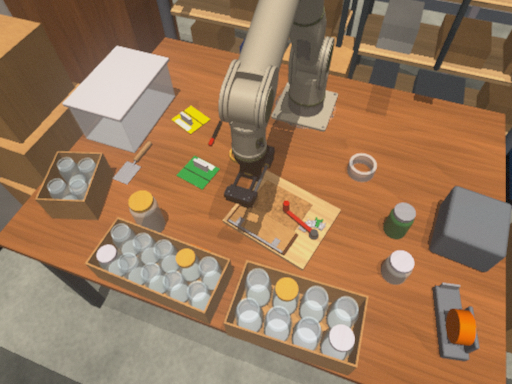

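View pics/side0.png

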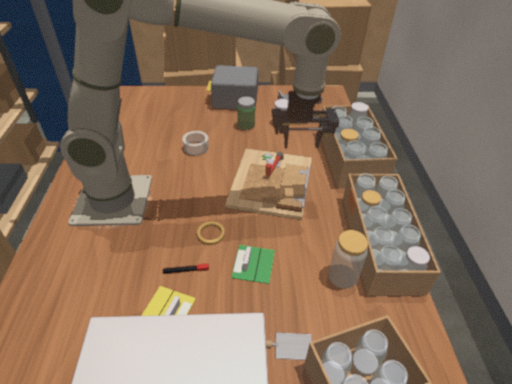

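View pics/wrist0.png

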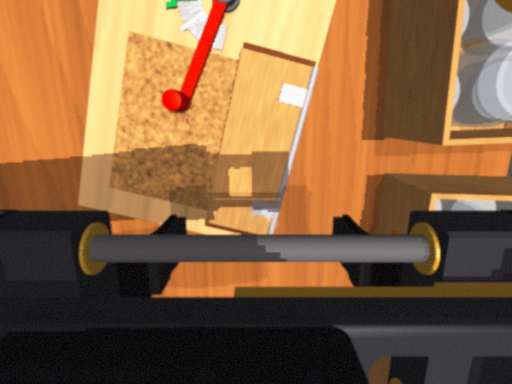

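```bash
cat > h.py <<'E'
import cv2,numpy as np
def load(n):
    z=np.load(n+".npz"); return z["im"],z["d"],z["K"],z["T"]
def ray(uv,K,T):
    uv=np.atleast_2d(np.asarray(uv,float))
    r=np.c_[(uv-[K[0,2],K[1,2]])/[K[0,0],K[1,1]],np.ones(len(uv))]@T[:3,:3].T
    return T[:3,3],r
def onz(uv,z,K,T):
    o,r=ray(uv,K,T); return o+r*((z-o[2])/r[:,2])[:,None]
def dep(uv,d,K,T):
    uv=np.atleast_2d(uv); o,r=ray(uv,K,T)
    dd=np.array([d[int(round(v)),int(round(u))] for u,v in uv]); return o+r*dd[:,None]
def tri(a,b):
    # a,b: (uv,K,T) -> midpoint, gap
    o1,r1=ray(*a);o2,r2=ray(*b);r1=r1[0]/np.linalg.norm(r1);r2=r2[0]/np.linalg.norm(r2)
    s=np.linalg.lstsq(np.c_[r1,-r2],o2-o1,rcond=None)[0]
    p,q=o1+s[0]*r1,o2+s[1]*r2; return (p+q)/2,np.linalg.norm(p-q)
def proj(p,K,T):
    c=(np.atleast_2d(p)-T[:3,3])@T[:3,:3]; return np.c_[c[:,0]/c[:,2]*K[0,0]+K[0,2],c[:,1]/c[:,2]*K[1,1]+K[1,2]]
def snap(name,tag):
    from bench import camera,camera_params,read_state
    p=camera_params(name); im,d=camera(name)
    cv2.imwrite(f"pics/{tag}.png",im); np.savez(f"{tag}.npz",im=im,d=d,K=p["camera_matrix"],T=p["world_from_camera"])
E
python3 - <<'E'
from h import *
for n,box in [("scene0",(150,80,360,290)),("side0",(130,120,330,320))]:
    im=load(n)[0]; x0,y0,x1,y1=box
    cv2.imwrite(f"pics/{n}z.png",cv2.resize(im[y0:y1,x0:x1],(600,600) if x1-x0==y1-y0 else None,interpolation=cv2.INTER_CUBIC))
im,d,K,T=load("wrist0")
for name,uv in dict(knob=(176,99),pivot=(229,4),bedTL=(131,34),bedBL=(112,187),flapTLs=(245,45),flapTR=(315,64),flapBL=(208,224),flapBR=(272,235),lidBL=(80,205),cork=(160,150),flap=(255,130),ply=(108,100)).items():
    print(name,np.round(dep(uv,d,K,T)[0]*1000,1))
for n in ["scene0","side0"]:
    im,d,K,T=load(n)
    hsv=cv2.cvtColor(im,cv2.COLOR_BGR2HSV)
    m=cv2.inRange(hsv,(45,120,60),(80,255,255))
    cs,_=cv2.findContours(m,cv2.RETR_EXTERNAL,cv2.CHAIN_APPROX_NONE)
    for c in cs:
        if cv2.contourArea(c)>60: print(n,"green",cv2.contourArea(c),cv2.boundingRect(c))
E
```

```text
knob [540.9  84.7  79. ]
pivot [591.8 186.2  30.1]
bedTL [478.2 159.1  20.4]
bedBL [434.9 -20.2  21.3]
flapTLs [608.6 145.7  28.8]
flapTR [688.2 126.   28.4]
flapBL [558.1 -67.6  29.2]
flapBR [628.9  32.8 305. ]
lidBL [375.2 -51.4  -1.6]
cork [500.7  27.4  21.2]
flap [619.7  52.5  35.8]
ply [442.3  87.1  19.3]
scene0 green 499.0 (177, 156, 42, 33)
```

View pics/scene0z.png

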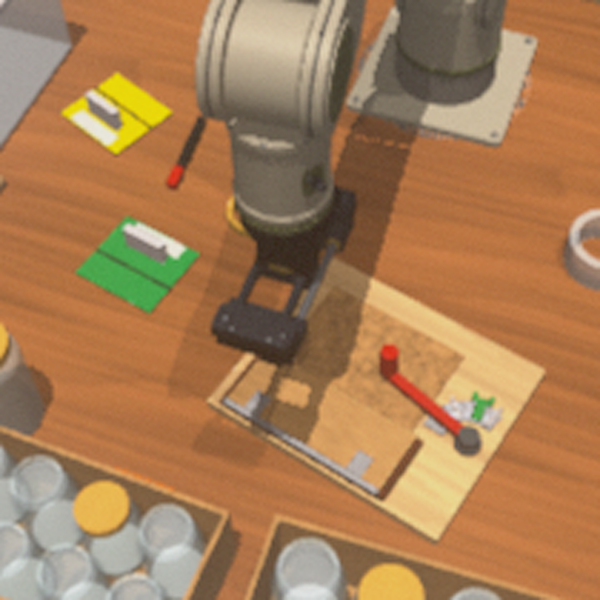

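View pics/side0z.png

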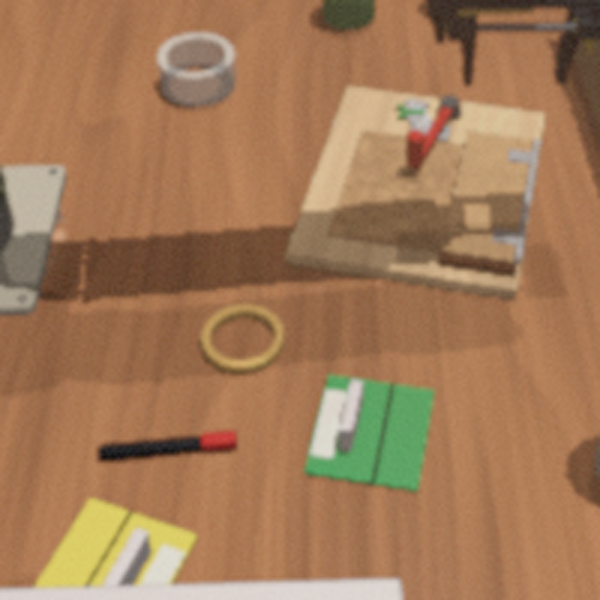

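>>> {"name": "send_rows", "arguments": {"steps": [[0,0,0,-0.012,-0.006,-0.007,-1],[0,0,0,-0.012,-0.006,-0.007,-1],[0,0,0,-0.012,-0.006,-0.007,-1],[0,0,0,-0.012,-0.006,-0.007,-1],[0,0,0,-0.012,-0.006,-0.007,-1],[0,0,0,-0.012,-0.006,-0.007,-1],[0,0,0,-0.012,-0.006,-0.007,-1],[0,0,0,-0.012,-0.006,-0.007,-1],[0,0,0,-0.012,-0.006,-0.007,-1],[0,0,0,0,0,0,-1]]}}

```text
time: 1.15
ee_pos: [0.5649, -0.1206, 0.3089]
eef_rot: [0.709, 0.706, -0.0, 0.001]
ft_force: [1.2, -0.5, -0.3]
width: 0.0871
```

```bash
python3 - <<'E'
from h import *
snap("wrist","w1"); snap("scene","s1"); snap("side","d1")
from bench import read_state; s=read_state(); print(s["time"],s["ee_pos"],s["eef_rot"],s["ft_force"])
E
```

```text
1.3 [ 0.56544366 -0.11741275  0.30715865] [ 7.07246954e-01  7.06966021e-01 -6.39010137e-04 -6.18980814e-04] [ 0.57301776 -0.0660782  -0.57142459]
```

View pics/w1.png

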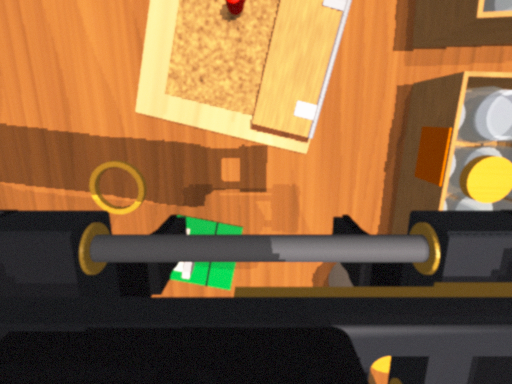

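View pics/s1.png

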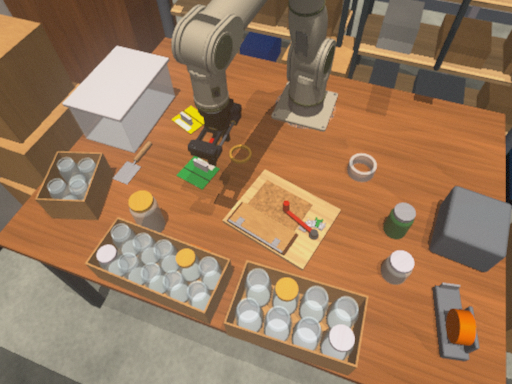

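```bash
python3 - <<'E'
from h import *
for n,(x0,y0,x1,y1),k in [("s1",(170,150,345,270),4.5),("d1",(215,135,325,290),3.8)]:
    im=load(n)[0]
    cv2.imwrite(f"pics/{n}z.png",cv2.resize(im[y0:y1,x0:x1],None,fx=k,fy=k,interpolation=cv2.INTER_CUBIC))
E
```

```text
(no output)
```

View pics/s1z.png

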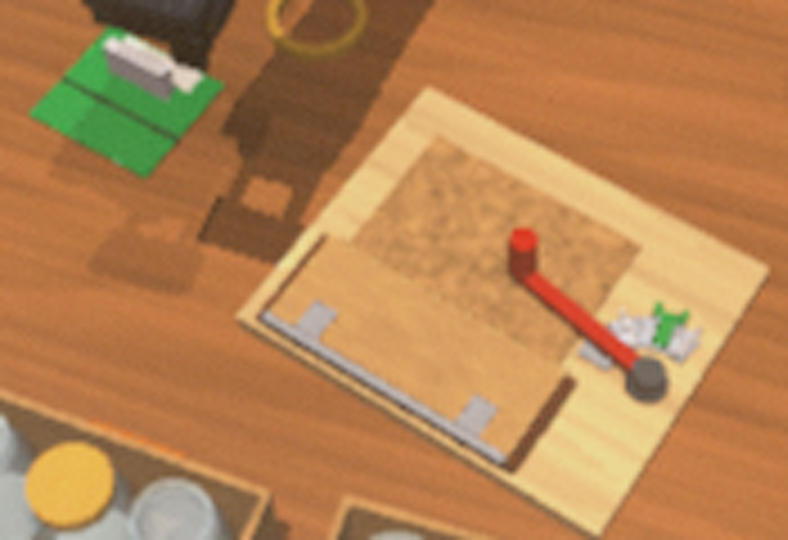

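View pics/d1z.png

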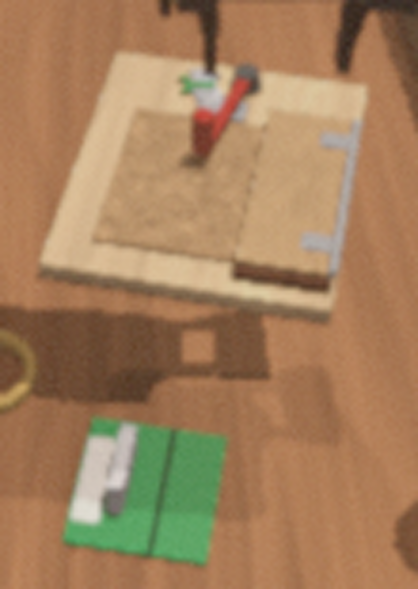

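```bash
cat >> h.py <<'E'
def kab(L,W):
    L=np.asarray(L,float)[:,:2];W=np.asarray(W,float)[:,:2]
    a=L-L.mean(0);b=W-W.mean(0)
    th=np.arctan2((a[:,0]*b[:,1]-a[:,1]*b[:,0]).sum(),(a*b).sum())
    R=np.array([[np.cos(th),-np.sin(th)],[np.sin(th),np.cos(th)]])
    t=W.mean(0)-R@L.mean(0); res=W-(L@R.T+t)
    return th,t,res
E
python3 - <<'E'
from h import *
S=load("s1");D=load("d1")
sz=lambda p:(np.array(p)+.5)/4.5-.5+[170,150]
dz=lambda p:(np.array(p)+.5)/3.8-.5+[215,135]
lid={(-140,-130):((430,88),(42,267)),(-140,185):((768,268),(118,53)),(120,185):((600,535),(367,87)),(120,-130):((240,318),(330,308))}
def both(dic,z):
    L=np.array(list(dic))
    a=onz([sz(v[0]) for v in dic.values()],z/1e3,S[2],S[3])*1e3
    b=onz([dz(v[1]) for v in dic.values()],z/1e3,D[2],D[3])*1e3
    for n,W in (("scene",a),("side",b),("both",np.r_[a,b])):
        th,t,r=kab(L if n!="both" else np.r_[L,L],W); print(n,np.degrees(th).round(2),t.round(1),"rms",np.sqrt((r**2).sum(1).mean()).round(1))
    for k,v in dic.items():
        p,g=tri((sz(v[0]),S[2],S[3]),(dz(v[1]),D[2],D[3])); print(k,"tri",(p*1e3).round(1),"gap",round(g*1e3,1))
print("lid");both(lid,18)
bed={(-100,-94):((360,237),(95,240)),(-100,-94.01):((360,237),(95,240))}
print("plate");both({(-55,-60):((105,28),(65,543))} and {(55,60):((223-75,178),(226,437)),(55,-60):((30,113),(208,563)),(-55,60):((223,85),(95,418))},5)
def t(n,a,b):
    p,g=tri((sz(a),S[2],S[3]),(dz(b),D[2],D[3])); print(n,(p*1e3).round(1),"gap",round(g*1e3,1))
t("knobtop",(523,239),(204,119))
t("rib top -y end",(105,40),(118,487))
t("pivot top",(647,370),(247,74))
t("rib top +y",(170,75),(129,428))
W=load("wrist0")
p,g=tri(((176,100),W[2],W[3]),(sz((523,239)),S[2],S[3]));print("knob w/scene",p*1e3,g*1e3)
print("bed w", onz([(131,34),(112,187)],.022,W[2],W[3])*1e3)
W=load("w1")
print("lid w1", onz([(137,110),(306,152)],.018,W[2],W[3])*1e3)
E
```

```text
lid
scene -13.63 [554.   50.6] rms 3.1
side -13.58 [552.  43.] rms 3.5
both -13.6 [553.   46.8] rms 5.2
(-140, -130) tri [385.6 -42.8  10.2] gap 4.3
(-140, 185) tri [461.1 259.6  14.5] gap 1.3
(120, 185) tri [711.5 199.8  13.7] gap 2.3
(120, -130) tri [ 636.3 -102.6   12.6] gap 1.3
plate
scene -11.74 [ 474.9 -274.1] rms 1.9
side -11.56 [ 472.1 -279.7] rms 1.7
both -11.65 [ 473.5 -276.9] rms 3.6
(55, 60) tri [ 537.1 -227.6   -1.3] gap 0.2
(55, -60) tri [ 513.8 -345.6    1.5] gap 1.2
(-55, 60) tri [ 432.2 -207.6    1.2] gap 0.3
knobtop [535.7  83.7  71.8] gap 2.9
rib top -y end [ 448.1 -302.6   38.9] gap 0.7
pivot top [588.1 196.8  34.6] gap 2.1
rib top +y [ 457.9 -241.    30.6] gap 1.4
knob w/scene [540.84369031  84.6279579   81.4364863 ] 2.5194137532999727
bed w [[478.89246353 158.67464059  22.        ]
 [435.33741887 -19.9989372   22.        ]]
lid w1 [[ 388.01773226  -42.94581967   18.        ]
 [ 635.51970389 -104.57397312   18.        ]]
```

>>> {"name": "send_rows", "arguments": {"steps": [[0,0,0,0.022,-0.003,0.016,-1],[0,0,0,0.022,-0.003,0.016,-1],[0,0,0,0.022,-0.003,0.016,-1],[0,0,0,0.022,-0.003,0.016,-1],[0,0,0,0.022,-0.003,0.016,-1],[0,0,0,0.022,-0.003,0.016,-1],[0,0,0,0.022,-0.003,0.016,-1],[0,0,0,0.022,-0.003,0.016,-1],[0,0,8,0,0,0,-1],[0,0,8,0,0,0,-1]]}}

```text
time: 2.3
ee_pos: [0.5372, 0.0765, 0.1679]
eef_rot: [0.796, 0.605, -0.003, -0.004]
ft_force: [1.2, 0.3, 0.3]
width: 0.0869
```

```bash
cat > st.py <<'E'
from bench import read_state
import numpy as np
from scipy.spatial.transform import Rotation as R
s=read_state(); r=R.from_quat(s["eef_rot"]).as_matrix()
print("t",round(s["time"],2),"ee",(s["ee_pos"]*1e3).round(1),"toolx",r[:,0].round(3),"tooly",r[:,1].round(3),"toolz",r[:,2].round(3),"F",s["ft_force"].round(1),"w",round(s["width"]*1e3,1),"q7",s["joint_positions"][6].round(2))
yaw=np.degrees(np.arctan2(r[1,1],r[0,1]));print("yaw(tool y)",yaw.round(2))
def to(p): # shift in tool axes to reach p (mm)
    return (r.T@(np.array(p)-s["ee_pos"]*1e3)).round(1)
E
python3 -c "
from st import *
print(to([541,85,61]))"
```

```text
t 2.3 ee [537.2  76.5 167.9] toolx [ 0.267  0.964 -0.   ] tooly [ 0.964 -0.267 -0.011] toolz [-0.011  0.002 -1.   ] F [1.2 0.3 0.3] w 86.9 q7 -0.51
yaw(tool y) -15.49
[  9.3   2.5 106.9]
```

>>> {"name": "send_rows", "arguments": {"steps": [[0,0,4,0.005,0,0.01,-1],[0,0,4,0.004,0.002,0.014,-1],[0,0,0,0,0,0.014,-1],[0,0,0,0,0,0.014,-1],[0,0,0,0,0,0.014,-1],[0,0,0,0,0,0.014,-1],[0,0,0,0,0,0.012,-1],[0,0,0,0,0,0.006,-1],[0,0,0,0,0,0,-1],[0,0,0,0,0,0,-1]]}}

```text
time: 3.3
ee_pos: [0.5372, 0.0905, 0.06]
eef_rot: [0.834, 0.552, -0.006, -0.006]
ft_force: [-0.1, -0.2, 0.5]
width: 0.0869
```

```bash
python3 -c "
from st import *
print(to([541,85,61]))
from h import *
snap('wrist','w2')
snap('side','d2')
im=load('d2')[0][120:270,200:340]
cv2.imwrite('pics/d2z.png',cv2.resize(im,None,fx=4,fy=4,interpolation=cv2.INTER_CUBIC))
"
```

```text
t 3.3 ee [537.2  90.5  60. ] toolx [ 0.39   0.921 -0.004] tooly [ 0.921 -0.39  -0.018] toolz [-0.018  0.003 -1.   ] F [-0.1 -0.2  0.5] w 86.9 q7 -0.68
yaw(tool y) -22.96
[-3.6  5.6 -1.1]
```

View pics/w2.png

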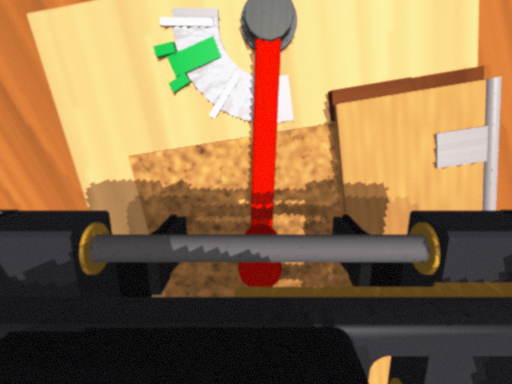

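View pics/d2z.png

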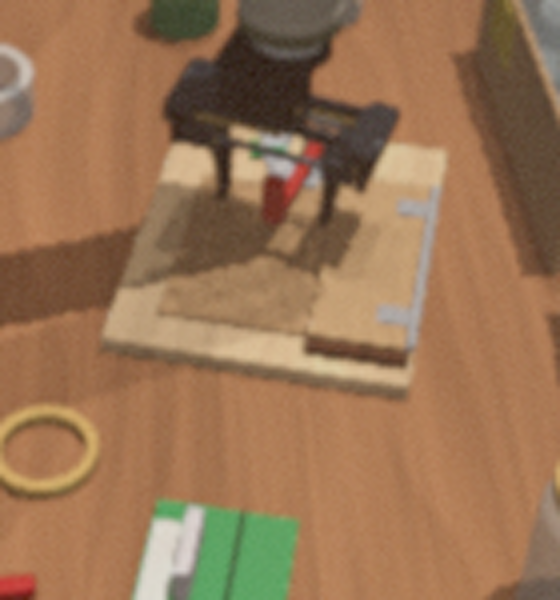

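```bash
python3 -c "
from h import *
im,d,K,T=load('w2')
for n,uv in dict(pivtop=(268,15),green=(194,57),lever=(264,100)).items(): print(n,(dep(uv,d,K,T)[0]*1e3).round(1), (onz([uv],.022,K,T)[0]*1e3).round(1))
"
```

```text
pivtop [587.1 196.9  38.4] [589.2 201.4  22. ]
green [541.1 198.   22.8] [541.  198.2  22. ]
lever [569.1 159.2  37.5] [569.4 160.   22. ]
```

>>> {"name": "send_rows", "arguments": {"force": 5, "steps": [[0,0,0,-0.003,0.002,0,0.3],[0,0,0,0,0,0,1],[0,0,0,0,0,0,1],[0,0,0,0,0,0,1],[0,0,0,0,0,0,1],[0,0,0,0,0,0,1],[0,0,0,0,0,0,1],[0,0,0,0,0,0,1],[0,0,0,0,0,0,1],[0,0,0,0,0,0,1]]}}

```text
time: 4.4
ee_pos: [0.5391, 0.0868, 0.0621]
eef_rot: [0.834, 0.552, -0.005, -0.006]
ft_force: [-0.1, 0.6, 0.0]
width: 0.0215
```

>>> {"name": "send_rows", "arguments": {"steps": [[0,0,4,0.0003,-0.0085,0,1],[0,0,4,0.0003,-0.0085,0,1],[0,0,4,0.0003,-0.0085,0,1],[0,0,4,0.0003,-0.0085,0,1],[0,0,4,0.0003,-0.0085,0,1],[0,0,4,0.0003,-0.0085,0,1],[0,0,4,0.0003,-0.0085,0,1],[0,0,0,0,0,0,1],[0,0,0,0,0,0,1],[0,0,0,0,0,0,1]]}}

```text
time: 5.4
ee_pos: [0.4919, 0.1234, 0.0621]
eef_rot: [0.945, 0.327, -0.005, -0.004]
ft_force: [-1.4, 1.0, -0.1]
width: 0.022
```

```bash
cat > lev.py <<'E'
from st import *
d=np.array([588,197.5])-s["ee_pos"][:2]*1e3
qp=np.arctan2(d[0],d[1]);print("radius",np.hypot(*d).round(1),"q'",qp.round(3),"q",(qp-.237).round(3),"to go deg",np.degrees(1.587-qp).round(1),"yaw should be",-np.degrees(qp).round(1))
E
python3 lev.py
```

```text
t 5.4 ee [491.9 123.4  62.1] toolx [ 0.786  0.618 -0.007] tooly [ 0.618 -0.786 -0.011] toolz [-0.012  0.004 -1.   ] F [-1.4  1.  -0.1] w 22.0 q7 -1.25
yaw(tool y) -51.86
radius 121.3 q' 0.914 q 0.677 to go deg 38.5 yaw should be -52.4
```

>>> {"name": "send_rows", "arguments": {"steps": [[0,0,4.2,0.0003,-0.0088,0,1],[0,0,4.2,0.0003,-0.0088,0,1],[0,0,4.2,0.0003,-0.0088,0,1],[0,0,4.2,0.0003,-0.0088,0,1],[0,0,4.2,0.0003,-0.0088,0,1],[0,0,4.2,0.0003,-0.0088,0,1],[0,0,4.2,0.0003,-0.0088,0,1],[0,0,4.2,0.0003,-0.0088,0,1],[0,0,4.2,0.0003,-0.0088,0,1],[0,0,0,0,0,0,1]]}}

```text
time: 6.4
ee_pos: [0.4669, 0.1931, 0.062]
eef_rot: [1.0, -0.007, -0.008, 0.0]
ft_force: [-1.3, 0.8, 2.0]
width: 0.0219
```

```bash
python3 lev.py; python3 -c "
from h import *
snap('wrist','w3')"
```

```text
t 6.4 ee [466.9 193.1  62. ] toolx [ 1.    -0.014 -0.016] tooly [-0.014 -1.     0.   ] toolz [-0.016  0.    -1.   ] F [-1.3  0.8  2. ] w 21.9 q7 -2.06
yaw(tool y) -90.79
radius 121.2 q' 1.534 q 1.297 to go deg 3.0 yaw should be -87.9
```

View pics/w3.png

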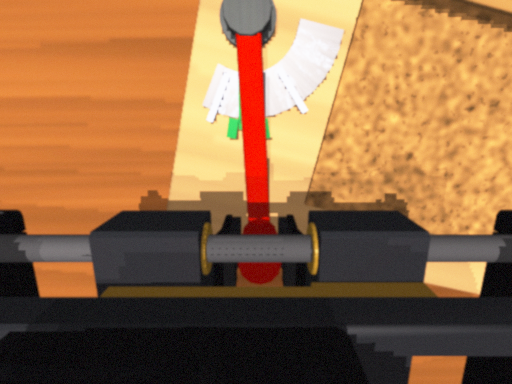

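```bash
python3 -c "
from h import *
im,d,K,T=load('w3')
hsv=cv2.cvtColor(im,cv2.COLOR_BGR2HSV)
g=cv2.inRange(hsv,(45,120,60),(80,255,255));r=cv2.inRange(hsv,(0,180,80),(5,255,255))|cv2.inRange(hsv,(175,180,80),(180,255,255))
ys,xs=np.where(g[:180]>0);print('green',xs.min(),xs.max(),ys.min(),ys.max())
for v in (40,60,100,120,130,135,138,180):
  gx=np.where(g[v]>0)[0];rx=np.where(r[v]>0)[0]
  print(v,gx.min() if len(gx) else 0,gx.max() if len(gx) else 0,rx.min(),rx.max(),(onz([(rx.min(),v),(rx.max(),v)],.037,K,T)*1e3).round(1)[:,:2].tolist(),(onz([(gx.min(),v),(gx.max(),v)],.022,K,T)*1e3).round(1)[:,:2].tolist() if len(gx) else '')
print(dep((248,14),d,K,T)*1e3)
"
```

```text
green 227 269 110 138
40 0 0 236 261 [[573.2, 203.8], [573.0, 190.6]] 
60 0 0 238 261 [[563.3, 203.1], [563.2, 190.7]] 
100 0 0 241 263 [[542.7, 202.1], [542.6, 189.8]] 
120 229 267 242 263 [[531.9, 201.8], [531.7, 189.9]] [[531.7, 210.7], [531.4, 187.2]]
130 228 268 243 264 [[526.3, 201.4], [526.2, 189.4]] [[525.6, 211.6], [525.3, 186.7]]
135 227 269 243 264 [[523.5, 201.5], [523.4, 189.4]] [[522.6, 212.3], [522.2, 186.1]]
138 233 234 244 265 [[521.8, 201.0], [521.7, 188.9]] [[520.7, 208.6], [520.7, 208.0]]
180 0 0 246 267 [[497.0, 200.4], [496.8, 187.9]] 
[[585.32312159 197.18870198  37.04377844]]
```

>>> {"name": "send_rows", "arguments": {"steps": [[0,0,0,0,-0.003,0,1],[0,0,0,0,-0.002,0,1],[0,0,0,0,-0.002,0,1],[0,0,0,0,0,0,1],[0,0,0,0,0,0,1],[0,0,0,0,0,0,1],[0,0,0,0,0,0,1],[0,0,0,0,0,0,1],[0,0,0,0,0,0,1],[0,0,0,0,0,0,1]]}}

```text
time: 7.45
ee_pos: [0.4672, 0.1975, 0.0619]
eef_rot: [1.0, -0.004, -0.009, 0.001]
ft_force: [-3.1, -0.5, 2.0]
width: 0.022
```

```bash
python3 lev.py
```

```text
t 7.45 ee [467.2 197.5  61.9] toolx [ 1.    -0.008 -0.017] tooly [-0.008 -1.     0.001] toolz [-0.017 -0.001 -1.   ] F [-3.1 -0.5  2. ] w 22.0 q7 -2.07
yaw(tool y) -90.45
radius 120.8 q' 1.571 q 1.334 to go deg 0.9 yaw should be -90.0
```

>>> {"name": "send_rows", "arguments": {"steps": [[0,0,0,0,-0.0018,0,1],[0,0,0,0,0,0,1],[0,0,0,0,0,0,1],[0,0,0,0,0,0,0],[0,0,0,0,0,0,-0.5],[0,0,0,0,0,0,-0.5],[0,0,0,0,0,-0.01,-0.5],[0,0,0,0,0,-0.03,-0.5],[0,0,0,0,0,-0.04,-0.5],[0,0,0,0,0,-0.02,-1]]}}

```text
time: 8.45
ee_pos: [0.4683, 0.1988, 0.1644]
eef_rot: [1.0, -0.004, -0.01, 0.002]
ft_force: [0.5, -0.1, -0.8]
width: 0.0663
```

```bash
python3 -c "
from st import *
from h import *
snap('wrist','w4');im,d,K,T=load('w4')
hsv=cv2.cvtColor(im,cv2.COLOR_BGR2HSV)
g=cv2.inRange(hsv,(45,120,60),(80,255,255));r=cv2.inRange(hsv,(0,180,80),(5,255,255))|cv2.inRange(hsv,(175,180,80),(180,255,255))
ys,xs=np.where(g[:200]>0);print('green',xs.min(),xs.max(),ys.min(),ys.max())
for v in range(ys.min(),ys.max(),4):
  gx=np.where(g[v]>0)[0];rx=np.where(r[v]>0)[0]
  if len(gx): print(v,(onz([(rx.min(),v),(rx.max(),v)],.037,K,T)*1e3).round(1)[:,:2].mean(0),(onz([(gx.min(),v),(gx.max(),v)],.022,K,T)*1e3).round(1)[:,:2].tolist())
"
```

```text
t 8.45 ee [468.3 198.8 164.4] toolx [ 1.    -0.008 -0.02 ] tooly [-0.008 -1.     0.003] toolz [-0.02  -0.003 -1.   ] F [ 0.5 -0.1 -0.8] w 66.3 q7 -2.07
yaw(tool y) -90.44
green 0 271 118 199
118 [532.25 198.4 ] [[532.0, 209.4], [531.9, 188.3]]
122 [528.7  197.95] [[528.3, 210.4], [528.1, 187.3]]
126 [525.15 198.45] [[524.6, 211.4], [524.4, 187.3]]
130 [521.55 198.45] [[520.7, 208.6], [520.6, 187.3]]
150 [503.25 198.6 ] [[503.1, 434.2], [503.0, 429.3]]
154 [499.45 198.6 ] [[499.3, 453.8], [499.0, 416.4]]
158 [495.75 199.15] [[495.3, 454.7], [495.0, 413.2]]
162 [491.95 199.15] [[491.3, 455.7], [490.9, 405.1]]
166 [488.05 198.7 ] [[487.3, 456.7], [486.9, 405.9]]
170 [484.25 198.75] [[483.2, 456.6], [482.8, 400.7]]
174 [480.35 198.75] [[479.2, 458.6], [478.7, 400.5]]
178 [476.45 198.75] [[475.0, 459.6], [474.6, 402.2]]
182 [472.45 198.8 ] [[470.8, 451.5], [470.5, 403.0]]
186 [468.55 198.85] [[466.7, 460.6], [466.3, 403.8]]
190 [464.5  199.35] [[462.5, 462.6], [462.0, 398.5]]
194 [460.45 199.35] [[458.3, 460.6], [457.9, 407.5]]
198 [456.4  198.95] [[454.0, 463.7], [453.8, 430.9]]
```

View pics/w4.png

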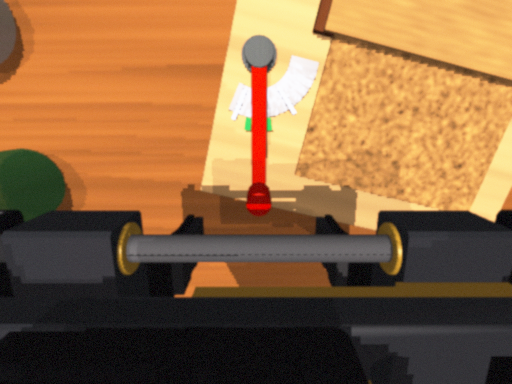

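>>> {"name": "send_rows", "arguments": {"steps": [[0,0,0,-0.001,0.03,-0.012,-1],[0,0,0,-0.001,0.045,-0.012,-1],[0,0,0,-0.001,0.045,-0.012,-1],[0,0,0,-0.001,0.045,-0.012,-1],[0,0,0,-0.001,0.045,-0.012,-1],[0,0,0,-0.001,0.045,-0.012,-1],[0,0,0,-0.001,0.045,-0.012,-1],[0,0,0,-0.001,0.045,0,-1],[0,0,0,-0.001,0.045,0,-1],[0,0,0,-0.001,0.04,0,-1]]}}

```text
time: 9.5
ee_pos: [0.4593, -0.2408, 0.2632]
eef_rot: [1.0, 0.002, -0.001, -0.001]
ft_force: [0.7, 0.3, -0.8]
width: 0.087
```

>>> {"name": "send_rows", "arguments": {"steps": [[0,0,-8,0,0.02,0,-1],[0,0,-8,0,0.02,0,-1],[0,0,-8,0,0.015,0,-1],[0,0,-8,0,0,0,-1],[0,0,-8,0,0,0,-1],[0,0,-8,0,0,0,-1],[0,0,-8,0,0,0,-1],[0,0,-8,0,0,0,-1],[0,0,-8,0,0,0,-1],[0,0,-3,0,0,0,-1]]}}

```text
time: 10.5
ee_pos: [0.4633, -0.3057, 0.2685]
eef_rot: [0.779, 0.627, 0.001, 0.001]
ft_force: [1.4, 0.6, -0.7]
width: 0.0868
```

```bash
python3 -c "
from st import *
from h import *
snap('wrist','w5')"
```

```text
t 10.5 ee [ 463.3 -305.7  268.5] toolx [ 0.214  0.977 -0.   ] tooly [ 0.977 -0.214  0.004] toolz [ 0.003 -0.001 -1.   ] F [ 1.4  0.6 -0.7] w 86.8 q7 0.34
yaw(tool y) -12.34
```

View pics/w5.png

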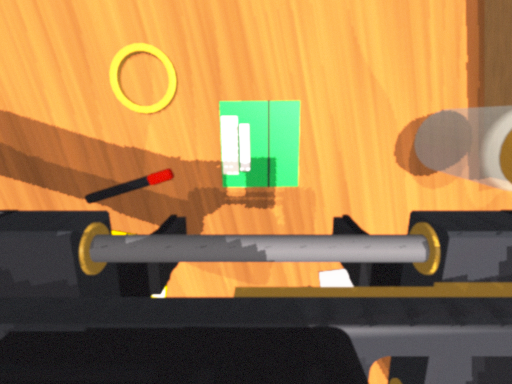

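```bash
python3 -c "
from h import *
im,d,K,T=load('w5')
hsv=cv2.cvtColor(im,cv2.COLOR_BGR2HSV)
g=cv2.inRange(hsv,(50,100,40),(85,255,255));g[210:]=0
g=cv2.morphologyEx(g,cv2.MORPH_CLOSE,np.ones((25,25)))
c=max(cv2.findContours(g,0,1)[0],key=cv2.contourArea)
ap=cv2.approxPolyDP(c,6,True)[:,0];print(ap.tolist())
P=onz(ap,.005,K,T)*1e3;print(P.round(1)[:,:2].tolist())
box=cv2.minAreaRect(P[:,:2].astype(np.float32));print(box)
for uv in [(239,124),(249,124),(244,150),(239,171),(249,171)]: print(uv,(dep(uv,d,K,T)*1e3).round(1),(onz([uv],.04,K,T)*1e3).round(1))
cv2.imwrite('pics/w5z.png',cv2.resize(im[85:200,205:315],None,fx=5,fy=5,interpolation=cv2.INTER_CUBIC))
"
```

```text
[[220, 101], [220, 115], [250, 124], [251, 169], [223, 174], [223, 186], [297, 185], [298, 101]]
[[431.6, -208.2], [427.1, -226.0], [464.5, -246.4], [452.1, -307.8], [411.3, -306.3], [407.0, -323.4], [512.1, -344.9], [534.6, -230.6]]
((471.3146057128906, -276.43951416015625), (117.8149185180664, 107.23043823242188), 78.46147918701172)
(239, 124) [[ 449.7 -243.1    4.4]] [[ 452.1 -243.    40. ]]
(249, 124) [[ 464.2 -245.7   33. ]] [[ 464.4 -245.7   40. ]]
(244, 150) [[ 450.9 -276.    40.2]] [[ 450.9 -276.    40. ]]
(239, 171) [[ 434.7 -307.     4.7]] [[ 438.4 -301.3   40. ]]
(249, 171) [[ 448.6 -310.1    4.3]] [[ 451.1 -304.1   40. ]]
```

View pics/w5z.png

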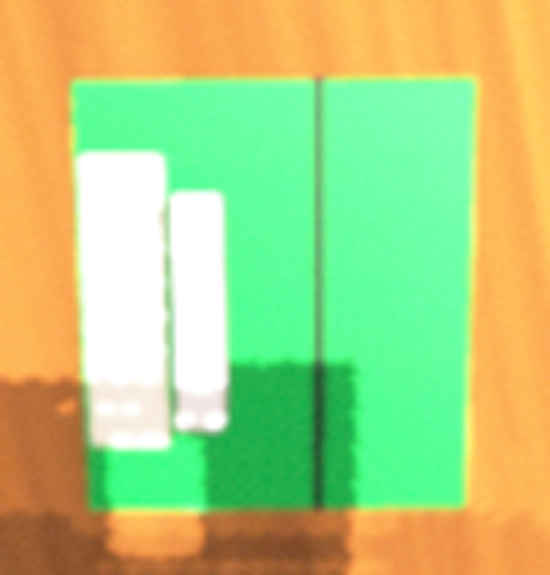

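>>> {"name": "send_rows", "arguments": {"steps": [[0,0,-0.3,0.01,-0.006,0.015,-1],[0,0,-0.3,0.01,-0.006,0.022,-1],[0,0,0,0.009,-0.005,0.024,-1],[0,0,0,0,0,0.024,-1],[0,0,0,0,0,0.024,-1],[0,0,0,0,0,0.024,-1],[0,0,0,0,0,0.024,-1],[0,0,0,0,0,0.02,-1],[0,0,0,0,0,0.008,-1],[0,0,0,0,0,0,-1]]}}

```text
time: 11.55
ee_pos: [0.4552, -0.2735, 0.0823]
eef_rot: [0.78, 0.626, 0.004, 0.005]
ft_force: [0.0, -0.2, 0.3]
width: 0.0869
```

```bash
python3 -c "
from st import *
print(to([452.8,-273,26]))"
```

```text
t 11.55 ee [ 455.2 -273.5   82.3] toolx [ 0.216  0.976 -0.   ] tooly [ 0.976 -0.216  0.012] toolz [ 0.012 -0.003 -1.   ] F [ 0.  -0.2  0.3] w 86.9 q7 0.33
yaw(tool y) -12.5
[-0.  -3.2 56.3]
```

>>> {"name": "send_rows", "arguments": {"steps": [[0.7,0,-0.8,0,-0.003,0.012,-1],[0,0,0,0,0,0.014,-1],[0,0,0,0,0,0.012,-1],[0,0,0,0,0,0.008,-1],[0,0,0,0,0,0.004,-1],[0,0,0,0,0,0.002,-1],[0,0,0,0,0,0,-1],[0,0,0,0,0,0,-1],[0,0,0,0,0,0,-1],[0,0,0,0,0,0,-1]]}}

```text
time: 12.55
ee_pos: [0.4544, -0.2738, 0.0292]
eef_rot: [0.775, 0.631, 0.001, 0.002]
ft_force: [0.3, 0.9, 0.3]
width: 0.0869
```

```bash
python3 -c "
from st import *
print(to([452.8,-273,26]))"
```

```text
t 12.55 ee [ 454.4 -273.8   29.2] toolx [ 0.203  0.979 -0.001] tooly [ 0.979 -0.203  0.004] toolz [ 0.003 -0.002 -1.   ] F [0.3 0.9 0.3] w 86.9 q7 0.37
yaw(tool y) -11.69
[ 0.5 -1.7  3.2]
```

Aligned; small correction and close.

>>> {"name": "send_rows", "arguments": {"force": 30, "steps": [[0,0,0,0,-0.0015,0.003,-1],[0,0,0,0,0,0,0.5],[0,0,0,0,0,0,1],[0,0,0,0,0,0,1],[0,0,0,0,0,0,1],[0,0,0,0,0,0,1],[0,0,0,0,0,0,1],[0,0,0,0,0,0,1],[0,0,0,0,0,0,1],[0,0,0,0,0,0,1]]}}

```text
time: 13.55
ee_pos: [0.4531, -0.2737, 0.0265]
eef_rot: [0.775, 0.631, 0.001, 0.002]
ft_force: [-0.2, -0.2, -0.4]
width: 0.0231
```

```bash
python3 -c "
from st import *"
```

```text
t 13.55 ee [ 453.1 -273.7   26.5] toolx [ 0.203  0.979 -0.001] tooly [ 0.979 -0.203  0.005] toolz [ 0.004 -0.002 -1.   ] F [-0.2 -0.2 -0.4] w 23.1 q7 0.37
yaw(tool y) -11.7
```

>>> {"name": "send_rows", "arguments": {"steps": [[0,0,0,0,0,0,1],[0,0,0,0,0,0,1],[0,0,0,0,0,0,1],[0,0,0,0,0,-0.008,1],[0,0,0,0,0,-0.014,1],[0,0,0,0,0,-0.016,1],[0,0,0,0,0,-0.016,1],[0,0,0,0,0,-0.01,1],[0,0,0,0,0,0,1],[0,0,0,0,0,0,1]]}}

```text
time: 14.55
ee_pos: [0.4527, -0.2736, 0.0968]
eef_rot: [0.776, 0.631, 0.001, 0.003]
ft_force: [0.2, 0.2, -2.1]
width: 0.012
```

```bash
python3 -c "
from st import *
print(to([484.5,64.5,100]))
from h import *
snap('side','d6')
im=load('d6')[0][120:300,190:340]
cv2.imwrite('pics/d6z.png',cv2.resize(im,None,fx=3.3,fy=3.3,interpolation=cv2.INTER_CUBIC))
"
```

```text
t 14.55 ee [ 452.7 -273.6   96.8] toolx [ 0.203  0.979 -0.001] tooly [ 0.979 -0.203  0.006] toolz [ 0.005 -0.002 -1.   ] F [ 0.2  0.2 -2.1] w 12.0 q7 0.33
yaw(tool y) -11.71
[337.5 -37.4  -3.8]
```

View pics/d6z.png

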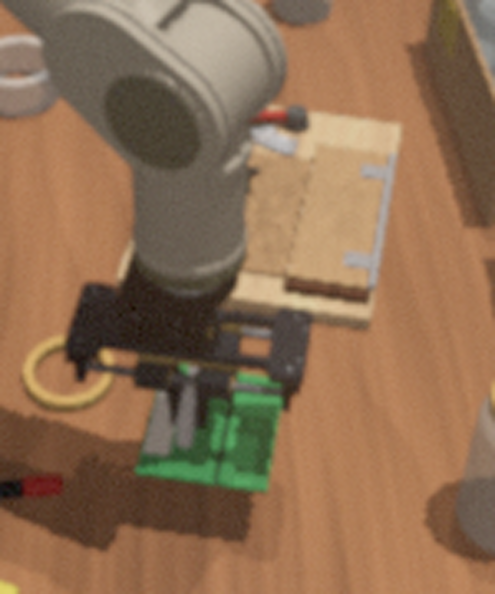

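>>> {"name": "send_rows", "arguments": {"steps": [[0,0,0,0.015,-0.002,0,1],[0,0,0,0.03,-0.004,0,1],[0,0,0,0.036,-0.005,0,1],[0,0,0,0.04,-0.005,0,1],[0,0,0,0.04,-0.005,0,1],[0,0,0,0.04,-0.005,0,1],[0,0,0,0.04,-0.004,0,1],[0,0,0.9,0.036,-0.004,0,1],[0,0,0.9,0.022,-0.003,0,1],[0,0,0,0.01,0,0,1]]}}

```text
time: 15.6
ee_pos: [0.4763, 0.0457, 0.089]
eef_rot: [0.787, 0.616, -0.003, -0.0]
ft_force: [0.1, -0.6, -2.0]
width: 0.012
```

```bash
python3 -c "
from st import *
print(to([484.5,64.5,60]))
"
```

```text
t 15.6 ee [476.3  45.7  89. ] toolx [ 0.24   0.971 -0.005] tooly [ 0.971 -0.24  -0.004] toolz [-0.005 -0.004 -1.   ] F [ 0.1 -0.6 -2. ] w 12.0 q7 -0.42
yaw(tool y) -13.89
[20.4  3.5 28.9]
```

>>> {"name": "send_rows", "arguments": {"steps": [[-0.3,0.2,-0.3,0.008,0.001,0.006,1],[0,0,0,0.007,0.001,0.008,1],[0,0,0,0.004,0.001,0.008,1],[0,0,0,0,0,0.005,1],[0,0,0,0,0,0,1],[0,0,0,0,0,0,1],[0,0,0,0,0,0,1],[0,0,0,0,0,0,1],[0,0,0,0,0,0,1],[0,0,0,0,0,0,1]]}}

```text
time: 16.6
ee_pos: [0.484, 0.0596, 0.0581]
eef_rot: [0.787, 0.617, -0.002, 0.001]
ft_force: [-1.4, -0.0, -1.2]
width: 0.0119
```

```bash
python3 -c "
from st import *
print(to([484.5,64.5,48]))
from h import *
snap('side','d7');snap('scene','s7');snap('wrist','w7')
a=cv2.resize(load('d7')[0][130:250,220:340],(480,480),interpolation=cv2.INTER_CUBIC)
cv2.imwrite('pics/d7z.png',a)
a=cv2.resize(load('s7')[0][160:270,220:350],None,fx=4.5,fy=4.5,interpolation=cv2.INTER_CUBIC)
cv2.imwrite('pics/s7z.png',a)
"
```

```text
t 16.6 ee [484.   59.6  58.1] toolx [ 0.239  0.971 -0.004] tooly [ 0.971 -0.239 -0.   ] toolz [-0.001 -0.004 -1.   ] F [-1.4 -0.  -1.2] w 11.9 q7 -0.44
yaw(tool y) -13.81
[ 4.9 -0.7 10.1]
```

View pics/d7z.png

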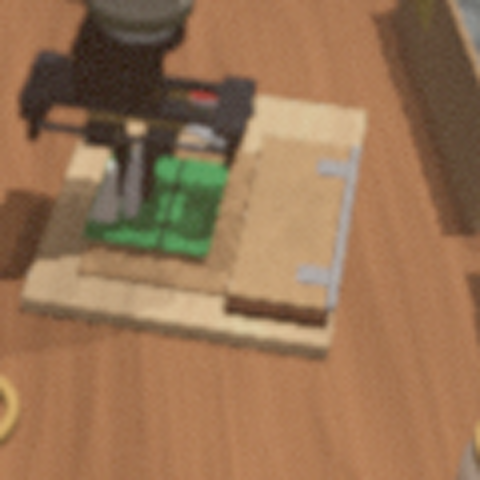

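View pics/s7z.png

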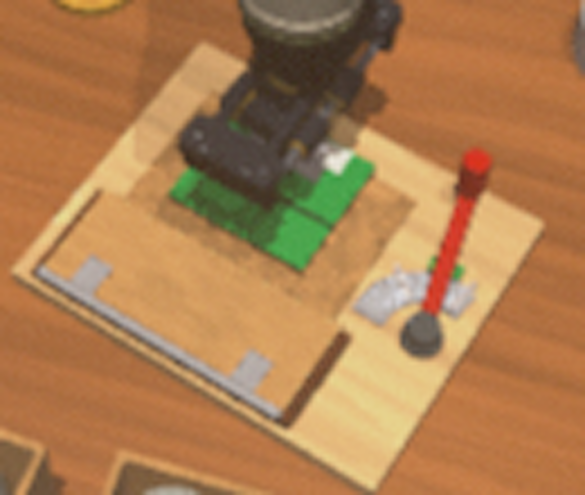

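View pics/w7.png

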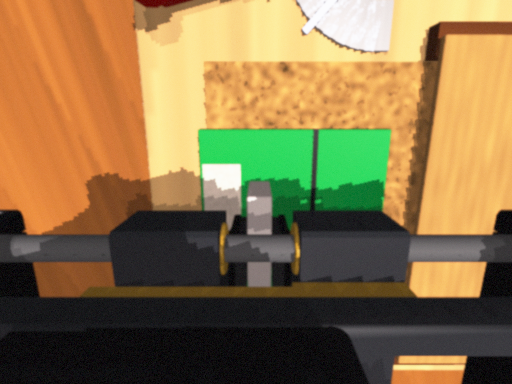

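>>> {"name": "send_rows", "arguments": {"steps": [[0,0,0.2,0.003,0,0.003,1],[0,0,0,0,0,0.003,1],[0,0,0,0,0,0.002,1],[0,0,0,0,0,0.001,1],[0,0,0,0,0,0.0005,1],[0,0,0,0,0,0.0005,1],[0,0,0,0,0,0.0005,1],[0,0,0,0,0,0.0005,1],[0,0,0,0,0,0.0005,1],[0,0,0,0,0,0.0005,1]]}}

```text
time: 17.75
ee_pos: [0.4847, 0.0631, 0.0484]
eef_rot: [0.788, 0.616, -0.002, 0.001]
ft_force: [-4.1, -1.2, 7.5]
width: 0.012
```

```bash
python3 -c "
from st import *
"
```

```text
t 17.75 ee [484.7  63.1  48.4] toolx [ 0.242  0.97  -0.003] tooly [ 0.97  -0.242 -0.001] toolz [-0.002 -0.003 -1.   ] F [-4.1 -1.2  7.5] w 12.0 q7 -0.45
yaw(tool y) -14.02
```

>>> {"name": "send_rows", "arguments": {"steps": [[0,0,-0.3,0,0.003,0,1],[0,0,0,0,0.004,0,1],[0,0,0,0,0.004,0.0001,1],[0,0,0,0,0.004,0.0001,1],[0,0,0,0,0.003,0.0001,1],[0,0,0,0,0.003,0.0001,1],[0,0,0,0,0.003,0.0001,1],[0,0,0,0,0.003,0.0001,1],[0,0,0,0,0.003,0.0001,1],[0,0,0,0,0.002,0.0001,1]]}}

```text
time: 18.75
ee_pos: [0.5182, 0.0557, 0.0484]
eef_rot: [0.786, 0.618, -0.002, -0.0]
ft_force: [-4.9, 1.9, 6.2]
width: 0.0117
```

```bash
cat > lidp.py <<'E'
from st import *
d=s["ee_pos"][:2]*1e3-np.array([552.5,48]);a=np.radians(-13.6);c,n=np.cos(a),np.sin(a)
x=c*d[0]+n*d[1];y=-n*d[0]+c*d[1];print("rib lid",round(x,1),round(y,1),"front",round(x+75,1),"F lid",round(c*s["ft_force"][0]+n*s["ft_force"][1],1),round(-n*s["ft_force"][0]+c*s["ft_force"][1],1))
E
python3 lidp.py; python3 -c "
from h import *
snap('side','d8')
a=cv2.resize(load('d8')[0][130:250,220:340],(480,480),interpolation=cv2.INTER_CUBIC)
cv2.imwrite('pics/d8z.png',a)"
```

```text
t 18.75 ee [518.2  55.7  48.4] toolx [ 0.237  0.972 -0.002] tooly [ 0.972 -0.237 -0.002] toolz [-0.002 -0.002 -1.   ] F [-4.9  1.9  6.2] w 11.7 q7 -0.41
yaw(tool y) -13.69
rib lid -35.1 -0.6 front 39.9 F lid -5.2 0.7
```

View pics/d8z.png

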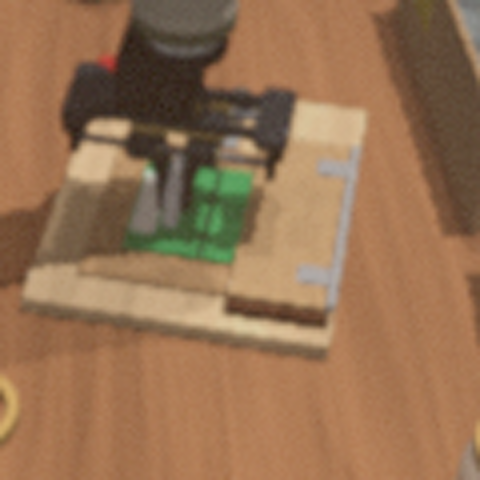

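>>> {"name": "send_rows", "arguments": {"steps": [[0,0,0,0,0.002,0.0001,1],[0,0,0,0,0.003,0.0001,1],[0,0,0,0,0.003,0.0001,1],[0,0,0,0,0.003,0.0001,1],[0,0,0,0,0.003,0.0001,1],[0,0,0,0,0.003,0.0001,1],[0,0,0,0,0.003,0.0001,1],[0,0,0,0,0.003,0.0001,1],[0,0,0,0,0.002,0.0001,1],[0,0,0,0,0.001,0.0001,1]]}}

```text
time: 19.8
ee_pos: [0.5445, 0.0502, 0.0485]
eef_rot: [0.786, 0.618, -0.002, -0.001]
ft_force: [-4.0, 1.4, 6.4]
width: 0.0116
```

```bash
python3 lidp.py; python3 -c "
from h import *
snap('side','d9');snap('scene','s9');snap('wrist','w9')
a=cv2.resize(load('d9')[0][130:250,220:340],(480,480),interpolation=cv2.INTER_CUBIC)
b=cv2.resize(load('s9')[0][160:270,220:350],None,fx=4.2,fy=4.36,interpolation=cv2.INTER_CUBIC)
cv2.imwrite('pics/d9z.png',a); cv2.imwrite('pics/s9z.png',b)"
```

```text
t 19.8 ee [544.5  50.2  48.5] toolx [ 0.236  0.972 -0.002] tooly [ 0.972 -0.236 -0.003] toolz [-0.004 -0.001 -1.   ] F [-4.   1.4  6.4] w 11.6 q7 -0.38
yaw(tool y) -13.62
rib lid -8.3 0.3 front 66.7 F lid -4.2 0.4
```

View pics/d9z.png

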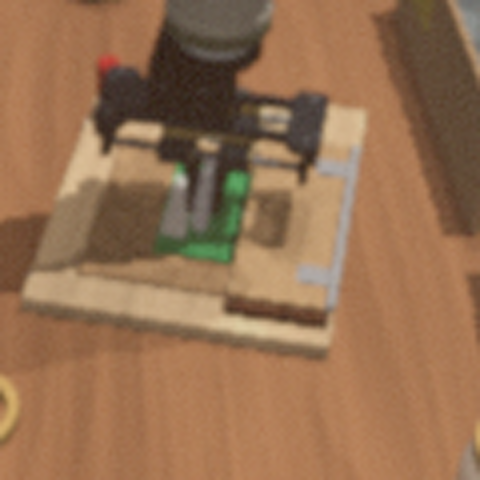

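View pics/w9.png

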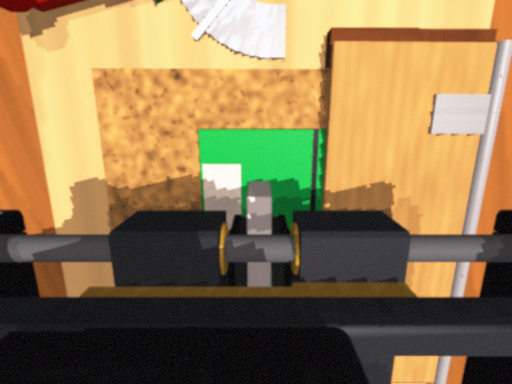

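>>> {"name": "send_rows", "arguments": {"steps": [[0,0,0,0,0.0015,0.0001,1],[0,0,0,0,0.0015,0.0001,1],[0,0,0,0,0.0015,0.0001,1],[0,0,0,0,0.001,0.0001,1],[0,0,0,0,0.001,0.0001,1],[0,0,0,0,0.001,0.0001,1],[0,0,0,0,0.001,0.0001,1],[0,0,0,0,0.001,0.0001,1],[0,0,0,0,0.001,0.0001,1],[0,0,0,0,0.001,0.0001,1]]}}

```text
time: 20.95
ee_pos: [0.5511, 0.0493, 0.0484]
eef_rot: [0.786, 0.619, -0.005, -0.005]
ft_force: [-9.3, 1.7, 10.0]
width: 0.012
```

```bash
python3 lidp.py; python3 -c "
from h import *
im,d,K,T=load('w9')
for uv in [(350,100),(400,150),(345,180),(460,110)]: print((dep(uv,d,K,T)*1e3).round(1))
im,d,K,T=load('d9')"
```

```text
t 20.95 ee [551.1  49.3  48.4] toolx [ 0.234  0.972 -0.003] tooly [ 0.972 -0.234 -0.014] toolz [-0.014  0.001 -1.   ] F [-9.3  1.7 10. ] w 12.0 q7 -0.37
yaw(tool y) -13.55
rib lid -1.6 0.9 front 73.4 F lid -9.5 -0.5
[[608.5 112.1  35.8]]
[[630.6  80.2  35.9]]
[[598.8  70.9  36.6]]
[[663.1  93.7  36.5]]
```

>>> {"name": "send_rows", "arguments": {"steps": [[-0.4,0,0,0,0.0005,0.0001,1],[-0.4,0,0,0,0.0005,0.0001,1],[-0.3,0,0,0,0.0008,0.0002,1],[-0.2,0,0,0,0.001,0.0003,1],[-0.2,0,0,0,0.001,0.0003,1],[0,0,0,0,0.001,0.0003,1],[0,0,0,0,0.001,0.0003,1],[0,0,0,0,0.001,0.0003,1],[0,0,0,0,0.001,0.0003,1],[0,0,0,0,0.001,0.0003,1]]}}

```text
time: 21.95
ee_pos: [0.5511, 0.0493, 0.0484]
eef_rot: [0.786, 0.618, -0.004, -0.001]
ft_force: [-9.2, 0.9, 12.3]
width: 0.0118
```

```bash
python3 lidp.py; python3 -c "
from h import *
snap('wrist','w10')"
```

```text
t 21.95 ee [551.1  49.3  48.4] toolx [ 0.235  0.972 -0.004] tooly [ 0.972 -0.235 -0.007] toolz [-0.008 -0.003 -1.   ] F [-9.2  0.9 12.3] w 11.8 q7 -0.38
yaw(tool y) -13.62
rib lid -1.7 1.0 front 73.3 F lid -9.2 -1.3
```

View pics/w10.png

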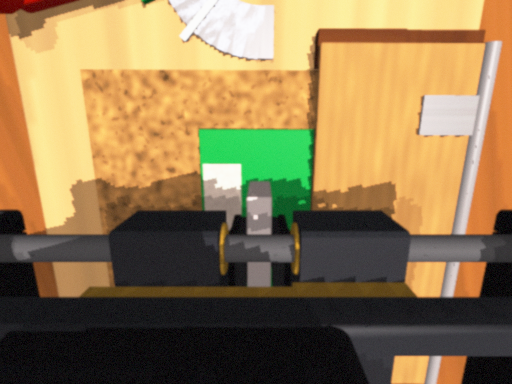

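```bash
python3 -c "
from h import *
im,d,K,T=load('w10')
cv2.imwrite('pics/w10z.png',cv2.resize(im[20:215,185:345],None,fx=3,fy=3,interpolation=cv2.INTER_CUBIC))
hsv=cv2.cvtColor(im,cv2.COLOR_BGR2HSV)
g=cv2.inRange(hsv,(50,100,40),(85,255,255))
a=np.radians(-13.6);R=np.array([[np.cos(a),np.sin(a)],[-np.sin(a),np.cos(a)]])
for v in (135,145,155,185,195):
  gx=np.where(g[v,150:350]>0)[0]+150
  A=(R@(onz([(gx.min()-.5,v)],.027,K,T)[0]*1e3)[:2]);B=(R@(onz([(gx.max()+.5,v)],.036,K,T)[0]*1e3)[:2]);
  C=(R@(onz([(gx.max()+.5,v)],.027,K,T)[0]*1e3)[:2])
  print(v,gx.min(),gx.max(),(B-A).round(1),(C-A).round(1))
g=g[:200];ys=np.where(g[:,230]>0)[0];print(ys.min())
"
```

```text
135 199 313 [63.4  0.6] [65.   0.1]
145 200 313 [63.3  0.9] [64.9  0.1]
155 200 312 [63.3  1.2] [64.9  0.1]
185 201 311 [63.9  2.3] [65.5  0.1]
195 202 310 [63.3  2.6] [64.8  0.2]
129
```

View pics/w10z.png

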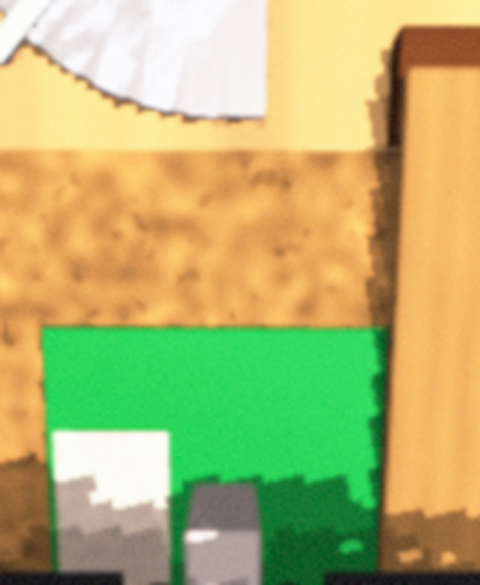

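>>> {"name": "send_rows", "arguments": {"steps": [[-0.3,0,0,0,0.002,0,1],[-0.3,0,0,0,0.003,0,1],[-0.2,0,0,0,0.003,0,1],[-0.2,0,0,0,0.003,0,1],[-0.2,0,0,0,0.003,0,1],[-0.2,0,0,0,0.003,0,1],[-0.2,0,0,0,0.003,0,1],[-0.2,0,0,0,0.003,0,1],[-0.2,0,0,0,0.003,0,1],[-0.2,0,0,0,0.003,0,1]]}}

```text
time: 23.0
ee_pos: [0.5513, 0.0493, 0.0482]
eef_rot: [0.784, 0.62, -0.015, -0.008]
ft_force: [-19.5, 2.0, 20.1]
width: 0.0118
```

```bash
python3 lidp.py
```

```text
t 23.0 ee [551.3  49.3  48.2] toolx [ 0.231  0.973 -0.014] tooly [ 0.972 -0.231 -0.03 ] toolz [-0.033 -0.007 -0.999] F [-19.5   2.   20.1] w 11.8 q7 -0.37
yaw(tool y) -13.36
rib lid -1.5 1.0 front 73.5 F lid -19.4 -2.6
```

>>> {"name": "send_rows", "arguments": {"steps": [[-0.4,0.2,0,0,0.0003,0.0002,1],[-0.6,0.2,0,0,0.0003,0.0002,1],[-0.6,0.2,0,0,0.0003,0.0002,1],[-0.6,0,0,0,0.0003,0.0002,1],[-0.4,0,0,0,0.0003,0.0003,1],[-0.3,0,0,0,0.0003,0.0003,1],[-0.2,0,0,0,0.0003,0.0003,1],[-0.1,0,0,0,0.0003,0.0003,1],[-0.1,0,0,0,0.0003,0.0003,1],[-0.1,0,0,0,0.0003,0.0003,1]]}}

```text
time: 24.0
ee_pos: [0.5507, 0.0494, 0.0484]
eef_rot: [0.785, 0.619, 0.006, 0.01]
ft_force: [-4.6, 0.7, 10.2]
width: 0.0123
```

```bash
python3 lidp.py
```

```text
t 24.0 ee [550.7  49.4  48.4] toolx [ 0.233  0.973 -0.004] tooly [ 0.972 -0.233  0.022] toolz [ 0.021 -0.009 -1.   ] F [-4.6  0.7 10.2] w 12.3 q7 -0.39
yaw(tool y) -13.45
rib lid -2.1 1.0 front 72.9 F lid -4.6 -0.4
```

>>> {"name": "send_rows", "arguments": {"steps": [[0.4,0.2,0,0,0.0005,0.0003,1],[0.4,0.2,0,0,0.0005,0.0003,1],[0.3,0.1,0,0,0.0005,0.0003,1],[0,0,0,0,0.0005,0.0003,1],[0,0,0,0,0.0005,0.0003,1],[0,0,0,0,0.0005,0.0003,1],[0,0,0,0,0.0005,0.0003,1],[0,0,0,0,0.0005,0.0003,1],[0,0,0,0,0.0005,0.0003,1],[0,0,0,0,0.0005,0.0003,1]]}}

```text
time: 25.0
ee_pos: [0.5511, 0.0493, 0.0481]
eef_rot: [0.785, 0.619, -0.001, -0.005]
ft_force: [-7.6, 0.8, 11.0]
width: 0.0121
```

```bash
python3 lidp.py
```

```text
t 25.0 ee [551.1  49.3  48.1] toolx [0.233 0.972 0.004] tooly [ 0.972 -0.233 -0.008] toolz [-0.007  0.006 -1.   ] F [-7.6  0.8 11. ] w 12.1 q7 -0.37
yaw(tool y) -13.5
rib lid -1.7 0.9 front 73.3 F lid -7.6 -1.0
```

>>> {"name": "send_rows", "arguments": {"steps": [[-0.3,-0.3,0,0,0.0005,0.0003,1],[-0.2,0,0,0,0.0005,0.0003,1],[-0.1,0,0,0,0.0005,0.0003,1],[0,0,0,0,0.0005,0.0003,1],[0,0,0,0,0.0005,0.0003,1],[0,0,0,0,0.0005,0.0003,1],[0,0,0,0,0.0005,0.0004,1],[0,0,0,0,0.0005,0.0004,1],[0,0,0,0,0.0005,0.0004,1],[0,0,0,0,0.0005,0.0004,1]]}}

```text
time: 26.0
ee_pos: [0.5511, 0.0493, 0.0481]
eef_rot: [0.786, 0.619, -0.004, -0.003]
ft_force: [-7.3, 0.3, 11.9]
width: 0.0114
```

```bash
python3 lidp.py;python3 -c "
from h import *
snap('wrist','w11');snap('scene','s11');snap('side','d11')
im,d,K,T=load('w11')
hsv=cv2.cvtColor(im,cv2.COLOR_BGR2HSV)
g=cv2.erode(cv2.inRange(hsv,(50,100,40),(85,255,255)),np.ones((3,3)));g[205:]=0;g[:,:190]=0
a=np.radians(-13.6);R=np.array([[np.cos(a),np.sin(a)],[-np.sin(a),np.cos(a)]])
def fit(m,n):
  vu=np.argwhere(m>0);uv=vu[:,::-1];P=dep(uv,d,K,T)*1e3;L=(P[:,:2]-[552.5,48])@R.T
  A=np.c_[L,np.ones(len(L))];c=np.linalg.lstsq(A,P[:,2],rcond=None)[0];print(n,len(L),'z=',c.round(4),'mean',P[:,2].mean().round(2),L.min(0).round(),L.max(0).round(),'x slope mm over 110',(c[0]*110).round(2))
fit(g,'plate')
m=np.zeros_like(g);m[75:125,100:300]=1;fit(m,'cork')
m=np.zeros_like(g);m[50:200,325:410]=1;fit(m,'flap')
cv2.imwrite('pics/s11z.png',cv2.resize(load('s11')[0][160:270,220:350],None,fx=4.5,fy=4.5,interpolation=cv2.INTER_CUBIC))
cv2.imwrite('pics/d11z.png',cv2.resize(load('d11')[0][130:250,220:340],(480,480),interpolation=cv2.INTER_CUBIC))
"
```

```text
t 26.0 ee [551.1  49.3  48.1] toolx [ 0.235  0.972 -0.002] tooly [ 0.972 -0.235 -0.009] toolz [-0.009  0.    -1.   ] F [-7.3  0.3 11.9] w 11.4 q7 -0.37
yaw(tool y) -13.58
rib lid -1.7 1.0 front 73.3 F lid -7.2 -1.5
plate 5819 z= [ 0.0283  0.1307 21.6684] mean 27.48 [-35.  17.] [29. 67.] x slope mm over 110 3.12
cork 10000 z= [ 2.32000e-02 -1.16400e-01  3.23487e+01] mean 22.56 [-94.  64.] [21. 90.] x slope mm over 110 2.55
flap 12750 z= [-1.59100e-01 -1.04000e-02  4.57512e+01] mean 36.29 [ 0. 23.] [ 83. 100.] x slope mm over 110 -17.5
```

View pics/s11z.png

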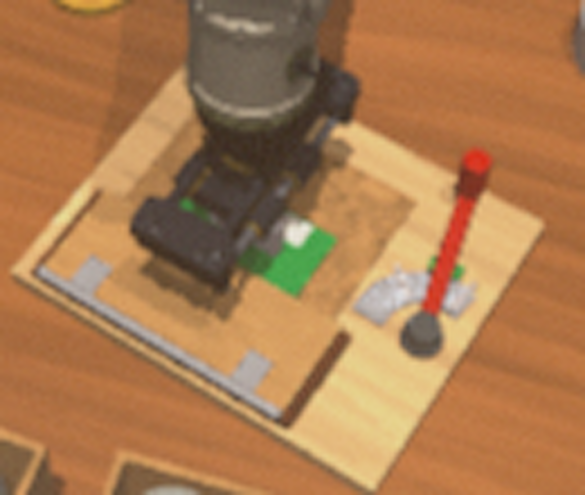

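View pics/w11.png

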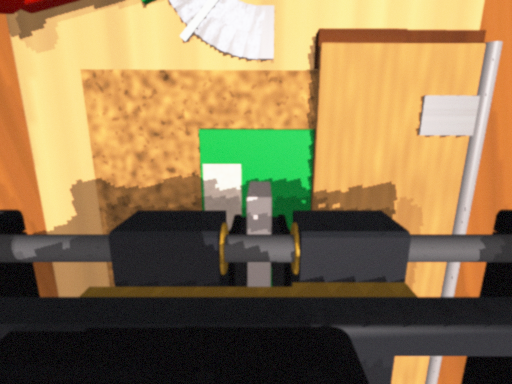

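```bash
python3 -c "
from h import *
im,d,K,T=load('w11')
for n,(u0,u1,v0,v1) in dict(plateRear=(206,230,134,158),plateMid=(245,270,134,158),plateFront=(280,306,134,158),corkA=(206,230,80,110),corkB=(280,306,80,110),corkC=(110,150,100,140),flapNear=(322,345,60,170),flapFar=(385,410,60,170)).items():
  uv=[(u,v) for u in range(u0,u1) for v in range(v0,v1)];z=dep(uv,d,K,T)[:,2]*1e3
  print(n,np.median(z).round(2),z.std().round(2))
"
```

```text
plateRear 26.84 11.98
plateMid 26.8 13.54
plateFront 26.79 0.63
corkA 21.81 12.74
corkB 21.79 8.68
corkC 21.86 9.57
flapNear 35.8 8.85
flapFar 35.79 10.38
```

```bash
python3 -c "
from lidp import *
from bench import close_job
print(close_job())"
```

```text
t 26.15 ee [551.1  49.3  48.1] toolx [ 0.235  0.972 -0.002] tooly [ 0.972 -0.235 -0.009] toolz [-0.009  0.    -1.   ] F [-7.7  0.7 11.8] w 11.7 q7 -0.37
yaw(tool y) -13.57
rib lid -1.7 1.0 front 73.3 F lid -7.6 -1.1
the job is handed in; nothing more can be done
None
```

I swung the red lever to its green notch and tucked the green plate under the flap against the stop batten. I handed the job in at 26 s with the gripper still pressing the plate down.

**Last checks:**
- **Lever:** just after I released it, its centreline was about 0.5 mm from the middle of the green mark. The final scene picture still shows it over the mark.
- **Home against the stop:** a push of about 19 N did not move the plate any further.
- **Flat, flap down:** the plate top reads 26.8 mm from front to rear, which is the cork's 21.8 mm plus 5 mm. The flap is level at 35.8 mm.
- **Press and grip:** the wrist reads 11.8 N downward, plus about 7.6 N towards the stop, with the rib held between the jaws.

**What disagreed:**
- My camera estimate puts the plate's front edge at 73.3 mm, against 75 mm for the stop. The exposed length came out at 63 to 65 mm, where 65 is expected. Both are within my 2–3 mm error on the lid's position.
- The hard test push tilted the tool about 2° nose-down. Levelling it overshot to about 1° the other way before I brought it back to about 0.5°, with the plate flat. I took no pictures during that tilt.
- The first plane fits to the depth data were spoilt by edge pixels, so the flatness figures are medians over clean patches instead.

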